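# Stroke down the border inlay of an octagonal panel

## Robot

A 7-joint arm with a two-finger parallel gripper is mounted at the origin on the work surface. World frame = base frame: x ahead of the robot, y to its left, z up, the work surface at z = 0. Lengths are in mm, angles in rad, forces in N, time in s.
With the tool pointing down it reaches from about 425 to 1025 mm from the base axis. Payload 9.4 kg.
Tool frame: the origin (TCP) lies at the centre of the arm's flange, where the gripper is bolted on; the fingertips stand 173 mm ahead of it and the grasp point (between the pads) lies 155 mm ahead of it; z points along the fingers, y is the direction in which the jaws open and shut (so a half turn about z gives the same grasp; the last joint's range is limited). The gripper opens to 85 mm and grips with 20 to 120 N. Pads are 22 mm wide; open, the fingers measure 114 mm over their backs; the gripper's body (76 mm by 85 mm) begins 54 mm behind the grasp point. The pads swing forward as they close: fully open they stand 13 mm farther back than shut.
Start: joints at [-1.179, 0.599, -0.003, 1.599, 0.002, 0.943, -0.08], TCP at [327.563, 646.782, 404.675] pointing down, gripper open.
Joint ranges: [-2.57, 2.57], [-0.35, 1.97], [-1.29, 1.29], [0.11, 2.56], [-1.05, 4.19], [0.11, 1.86], [-2.63, 2.63]. Speed limits (rad/s): [2.22, 2.22, 3.01, 3.01, 3.14, 3.14, 3.14].

## Interface

Orientations are given as [roll, pitch, yaw] about the fixed x, y, z axes, in that order (R = Rz(yaw) Ry(pitch) Rx(roll)).
In Python, from rig import * gives the robot as it stands.
- The arm moves only by the tool carry_out, never from a script. Its argument "steps" is a list of rows, each an object with "xyz": the shift along the tool's x, y, z in cm, a list of three; "turn": the turn about the tool's z in degrees; "jaw": the closure, from 0 (fully open) to 1 (shut). In form: [{"xyz": [tx, ty, tz], "turn": turn, "jaw": jaw}, ...]. A call has 1 to 8 rows; each row shifts and turns the pose as measured when the row begins, along the tool's axes as they then stand; what a row does not reach is not made up. A row lasts 1/10 s, in which the tool goes at most 50 mm and 8.59 degrees, less where a joint would pass 70% of its speed; a pose out of reach is approached as far as the arm can. A call is refused whole if a number of a shift passes 5 or a number of a turn 8.59, either way. A call with a gripper value outside its range is refused whole. The fingers move at their own pace and stop on an object; the grip force is fixed at half the most. Time passes only in rows, so rows that do not move let the fingers close. It gives the time, the measured TCP pose, the force and the opening at its end, in the units of the state.
- get_obs(): the state, without advancing time (a new reading comes with each control period).
- camera(name): name is "scene" or "top" or "wrist"; returns the picture (384x512x3 uint8, red, green, blue); there is no depth.
- camera_info(name): a dict with "fx", "fy", "cx", "cy" (pixels), "dist_coeffs" ([k1, k2, p1, p2, k3] as OpenCV has them; the pictures are not rectified), "position" and "rotation" of the camera in the world. Camera axes: x right, y up, looking along -z (the intrinsics and any distortion apply to the point x, -y, -z); pixel columns grow to the right and rows downward; lengths in mm; the calibration is good to about 2 mm. A picture is of the moment at which its call begins: read the wrist's pose just before it. camera_info takes no time and is no camera call; for the wrist camera it gives the pose at the moment of the call.
- hand_in(): hands the job in, once; it reports no verdict.
The state is a dict: "time_s": time; "joint_positions": joint angles; "qd": joint speeds; "effort": joint torques, N m; "position": TCP position; "ee_rot": TCP orientation; "force": force on the tool from outside, world axes, zero at the start; "ft_torque": the same for the moment, N m; "opening": finger opening in mm.
Only numpy, scipy, OpenCV 4.12 (cv2) and the standard library are available. Lean on these libraries where they do the work, as an engineer would, in place of code of your own. Each camera call takes 0.05 s, during which the arm holds its last target.

## Task

Four neighbouring border strips of the octagonal inlay panel have sprung up at one end. With the fingertips, trace along them in one pass, counter-clockwise seen from above, from the first of the four to the last (each strip from its low, glued end to its raised end), and press each down flat with a light touch before going on to the next; keep the fingertips close to the panel face (within about 20 mm) from the first strip until the last is flat. Then move clear, grasping nothing and leaving the other things where they are.

Things in the scene. Friction and masses are not known exactly. Their poses are not given: they have to be found in the camera images.
- panel: octagonal wooden panel, cannot slide, 240 mm across flats, face 20 mm above the table, on a rubber pad giving 1 mm per 3 N above 5 N, 6 mm at most; origin under its centre. A dark strip 60 x 14 x 4 mm along each of 8 sides, 104 mm from the centre, 24 mm plain panel between. Strip 1 is at +x; 2, 3, 4 follow counter-clockwise from above, 45 degrees apart: sprung up. The other 4 lie flat
- glued1 (a point): middle of the top edge of strip 1's glued (low) end, its hinge line, 20.5 mm above the work surface; fixed to the panel, 60 mm from the strip's other end; axes as the panel's
- glued2 (a point): middle of the top edge of strip 2's glued (low) end, its hinge line, 20.5 mm above the work surface; fixed to the panel, 60 mm from the strip's other end; axes as the panel's
- glued3 (a point): middle of the top edge of strip 3's glued (low) end, its hinge line, 20.5 mm above the work surface; fixed to the panel, 60 mm from the strip's other end; axes as the panel's
- glued4 (a point): middle of the top edge of strip 4's glued (low) end, its hinge line, 20.5 mm above the work surface; fixed to the panel, 60 mm from the strip's other end; axes as the panel's
- raised1 (a point): middle of the top edge of strip 1's loose, raised end, which is the counter-clockwise end (seen from above); it comes down to 20.5 mm above the work surface when flat; x points along the strip away from the glued end
- raised2 (a point): middle of the top edge of strip 2's loose, raised end, which is the counter-clockwise end (seen from above); it comes down to 20.5 mm above the work surface when flat; x points along the strip away from the glued end
- raised3 (a point): middle of the top edge of strip 3's loose, raised end, which is the counter-clockwise end (seen from above); it comes down to 20.5 mm above the work surface when flat; x points along the strip away from the glued end
- raised4 (a point): middle of the top edge of strip 4's loose, raised end, which is the counter-clockwise end (seen from above); it comes down to 20.5 mm above the work surface when flat; x points along the strip away from the glued end
- strip1 (a joint): lift angle of strip 1 about its glued end, rad: 0 flat, at the start 0.18 to 0.28 (raised end 11 to 17 mm too high). It yields to a light push of about 0.5 N down at the raised end (some 5 N close to the glued end), does not spring back, and stops at 0
- strip2 (a joint): lift angle of strip 2 about its glued end, rad: 0 flat, at the start 0.18 to 0.28 (raised end 11 to 17 mm too high). It yields to a light push of about 0.5 N down at the raised end (some 5 N close to the glued end), does not spring back, and stops at 0
- strip3 (a joint): lift angle of strip 3 about its glued end, rad: 0 flat, at the start 0.18 to 0.28 (raised end 11 to 17 mm too high). It yields to a light push of about 0.5 N down at the raised end (some 5 N close to the glued end), does not spring back, and stops at 0
- strip4 (a joint): lift angle of strip 4 about its glued end, rad: 0 flat, at the start 0.18 to 0.28 (raised end 11 to 17 mm too high). It yields to a light push of about 0.5 N down at the raised end (some 5 N close to the glued end), does not spring back, and stops at 0
- pot: bystander, leave alone: white jar with brass lid, 40 mm wide, 46 mm high, standing on the panel's middle part; origin under its centre
- weight: bystander, leave alone: small steel knobbed weight, 32 mm wide, 34 mm high, standing on the panel's middle part; origin under its centre
- hammer: bystander, leave alone: hammer, 220 mm long, lying on the table; origin under its middle, x along the handle to the head
- bowl: bystander, leave alone: round terracotta bowl, 90 mm wide, 35 mm high, on the table; origin under its centre
- rule: bystander, leave alone: flat steel rule 220 x 26 x 5 mm on the table; origin under its centre, x along it
- spool: bystander, leave alone: wooden cylinder, 44 mm wide, 50 mm high, standing on the table; origin under its centre
- bundle: bystander, leave alone: tied bundle of wooden rods, 240 x 38 x 23 mm, lying on the table; origin under its centre, x along it

How it is judged:
By the outcome, as a careful person would: the job done as asked, in the order asked, and still so for the second after the job is handed in, with the robot touching nothing.
It also fails if it takes over 42 s, if anything falls off the work surface, if the arm or the gripper's body presses on something with over 40 N, if the wrist force passes 120 N, or if a joint passes its speed limit or range.

## Working session

There is one attempt and no reset: what is moved stays moved. The work goes in short steps, Python scripts to look and compute and a tool call to move; the robot and the scene stay as the last step left them, time stands still between calls to the robot, and variables do not carry over. Pictures are saved under pics/ and viewed, and the job is handed in when it is done.

Besides the shell and the picture viewer there is one more tool, called after "Request:" as name([rows], argument=value, ...), one row to a line, values as JSON. carry_out: Moves the arm, as the interface text tells. Its arguments: {"type":"object","properties":{"steps":{"type":"array"}},"required":["steps"]}

```bash
mkdir -p pics; ls
python3 - <<'E'
from rig import *
import cv2
o=get_obs(); print(o)
for n in ("scene","top","wrist"):
    im=camera(n); cv2.imwrite(f"pics/{n}0.png",cv2.cvtColor(im,cv2.COLOR_RGB2BGR)); print(n,camera_info(n))
E
```

```text
pics
{'time_s': 0.0, 'joint_positions': array([-1.17869707,  0.60011378, -0.00256619,  1.60009194,  0.00176023,
        0.94293014, -0.07982157]), 'qd': array([-8.84673792e-04, -1.63134596e-04, -1.49093121e-03,  2.24780784e-03,
       -1.71786868e-05,  1.95765775e-04, -2.32387996e-04]), 'effort': array([-2.98202009e-03, -7.76458240e+01,  1.56354647e+00, -2.57993388e+01,
        1.23048923e-02,  9.36835277e-03, -2.76922736e-05]), 'position': array([327.45547074, 646.6195283 , 403.8381609 ]), 'ee_rot': array([-3.14005455e+00,  9.66558032e-05,  2.67282591e+00]), 'force': array([-0.23687128, -0.33023461, -0.50689555]), 'ft_torque': array([ 0.0018705 , -0.03462716, -0.07016429]), 'opening': 85.51451259124588}
scene {'fx': 463.3129408618202, 'fy': 463.3129408618202, 'cx': 258.0891177237454, 'cy': 192.25730840763833, 'dist_coeffs': array([0.03940885, 0.        , 0.        , 0.        , 0.        ]), 'position': array([1392.93149014,  199.42684809,  882.12349202]), 'rotation': array([0.82590636, 0.01576473, 1.80178191])}
top {'fx': 363.0251892251688, 'fy': 363.0251892251688, 'cx': 250.3402011778729, 'cy': 187.93147043524922, 'dist_coeffs': array([-0.07669624,  0.        ,  0.        ,  0.        ,  0.        ]), 'position': array([ 330.24012646,    5.60352079, 1032.1710225 ]), 'rotation': array([ 0.18860978, -0.0071906 , -1.59958798])}
wrist {'fx': 306.6366666623674, 'fy': 306.6366666623674, 'cx': 256.4568014590501, 'cy': 188.71578613411648, 'dist_coeffs': array([0.01637427, 0.        , 0.        , 0.        , 0.        ]), 'position': array([265.96385418, 678.32756105, 373.19578672]), 'rotation': array([-0.27706272,  0.00111948,  1.10263477])}
```

View pics/scene0.png

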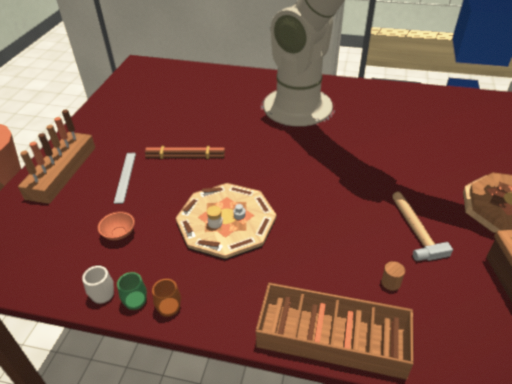

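View pics/top0.png

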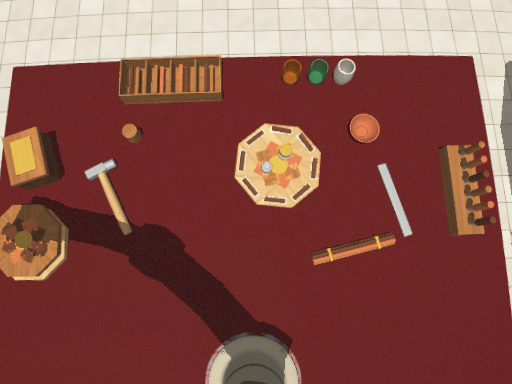

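View pics/wrist0.png

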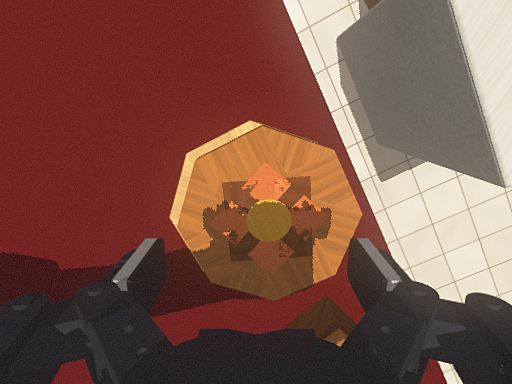

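The top view shows the panel centred near (278,165) with the jar near (286,150) and the weight near (266,167). The scene view shows the same panel near (227,218). I'll enlarge both.

```bash
cat > h.py <<'E'
import numpy as np, cv2
from scipy.spatial.transform import Rotation as R
def ray(ci,uv):
    K=np.array([[ci['fx'],0,ci['cx']],[0,ci['fy'],ci['cy']],[0,0,1]])
    p=cv2.undistortPoints(np.array(uv,float).reshape(-1,1,2),K,np.array(ci['dist_coeffs'])).reshape(-1,2)
    d=np.c_[p[:,0],-p[:,1],-np.ones(len(p))]
    return R.from_euler('xyz',ci['rotation']).apply(d)
def toplane(ci,uv,z):
    d=ray(ci,uv); c=ci['position']; return c+d*((z-c[2])/d[:,2])[:,None]
def proj(ci,P):
    r=R.from_euler('xyz',ci['rotation']).inv().apply(np.atleast_2d(P)-ci['position'])
    K=np.array([[ci['fx'],0,ci['cx']],[0,ci['fy'],ci['cy']],[0,0,1]])
    return cv2.projectPoints(r*[1,-1,-1],np.zeros(3),np.zeros(3),K,np.array(ci['dist_coeffs']))[0].reshape(-1,2)
E
python3 - <<'E'
import cv2
a=cv2.imread('pics/top0.png')[115:215,225:335]; cv2.imwrite('pics/topc.png',cv2.resize(a,None,fx=5.5,fy=5.5,interpolation=cv2.INTER_CUBIC))
a=cv2.imread('pics/scene0.png')[175:265,170:285]; cv2.imwrite('pics/scenec.png',cv2.resize(a,None,fx=6,fy=6,interpolation=cv2.INTER_CUBIC))
E
```

```text
(no output)
```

View pics/topc.png

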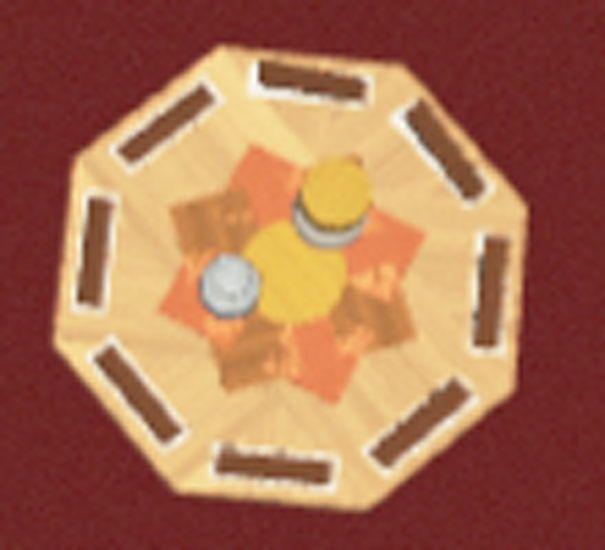

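View pics/scenec.png

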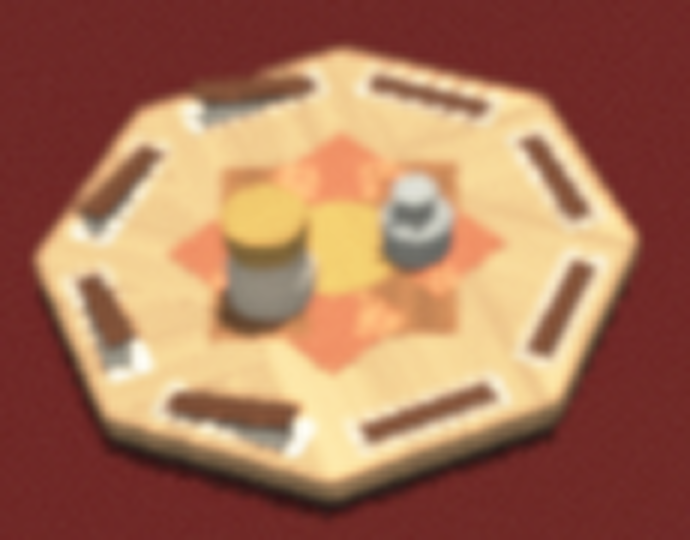

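Four lifted strips show in the scene crop at about (255,95), (120,190), (110,310) and (235,410). Each has a white gap under its counter-clockwise end. Next I'll measure the panel pose from the masks.

```bash
cat > m.py <<'E'
from h import *
from rig import *
import sys
for n in ("top","scene"):
    im=cv2.imread(f'pics/{n}0.png'); ci=camera_info(n)
    hsv=cv2.cvtColor(im,cv2.COLOR_BGR2HSV).astype(int)
    x0,x1,y0,y1=(225,335,115,215) if n=='top' else (170,285,175,265)
    # panel outline: hue of table is red ~0/178, val low
    H,S,V=hsv[...,0],hsv[...,1],hsv[...,2]
    m=np.zeros(H.shape,np.uint8); table=(V<140)&(S>150)&((H<4)|(H>170))
    sub=(~table)[y0:y1,x0:x1]; m[y0:y1,x0:x1]=sub*255
    m=cv2.morphologyEx(m,cv2.MORPH_OPEN,np.ones((3,3)))
    c=max(cv2.findContours(m,cv2.RETR_EXTERNAL,cv2.CHAIN_APPROX_NONE)[0],key=cv2.contourArea)
    P=toplane(ci,c.reshape(-1,2),20)[:,:2]
    ap=cv2.approxPolyDP(cv2.convexHull(c),3,True)
    Q=toplane(ci,ap.reshape(-1,2),20)[:,:2]
    print(n,len(ap),np.round(Q).tolist())
    (cx,cy),r=cv2.minEnclosingCircle(P.astype(np.float32)); print('circ',cx,cy,r,'expected r',120/np.cos(np.pi/8))
    # strips: brown dark
    b=np.zeros_like(m); fill=np.zeros_like(m); cv2.drawContours(fill,[c],-1,255,-1)
    b[(V<150)&(S>90)&(H>3)&(H<20)&(fill>0)]=255
    k,l,st,ce=cv2.connectedComponentsWithStats(b)
    for i in range(1,k):
        if st[i,4]<15: continue
        p=toplane(ci,ce[i][None],20.5)[0,:2]; d=p-[cx,cy]
        ys,xs=np.nonzero(l==i); rr=cv2.minAreaRect(toplane(ci,np.c_[xs,ys],20.5)[:,:2].astype(np.float32))
        print(i,st[i,4],ce[i].round(1),p.round(1),'r',np.hypot(*d).round(1),'ang',np.degrees(np.arctan2(d[1],d[0])).round(1),'size',np.round(rr[1]))
E
python3 m.py
```

```text
top 8 [[717.0, -53.0], [705.0, -153.0], [627.0, -213.0], [523.0, -200.0], [463.0, -120.0], [477.0, -22.0], [553.0, 39.0], [657.0, 25.0]]
circ 590.4342041015625 -87.95564270019531 131.8423309326172 expected r 129.8870640350873
4 73 [280.7 129.3] [ 696.  -101.5] r 106.4 ang -7.3 size [55. 12.]
9 61 [254.7 137.3] [673.3 -24.4] r 104.4 ang 37.5 size [10. 53.]
12 78 [305.5 142.1] [ 654.8 -172.1] r 105.9 ang -52.6 size [57. 12.]
19 68 [241.5 160.2] [605.   15.9] r 104.9 ang 82.0 size [10. 54.]
23 69 [313.6 167.8] [ 577.2 -191. ] r 103.9 ang -97.3 size [11. 55.]
26 22 [238.1 181.5] [542.6  27. ] r 124.5 ang 112.6 size [70. 10.]
28 69 [249.6 186.5] [527.2  -5.3] r 104.1 ang 127.4 size [53. 10.]
29 75 [301.  191.3] [ 509.5 -150.8] r 102.5 ang -142.2 size [12. 56.]
34 64 [274.4 199.7] [487.3 -74.2] r 104.0 ang 172.4 size [54.  9.]
scene 8 [[550.0, 35.0], [675.0, 24.0], [729.0, -47.0], [719.0, -145.0], [634.0, -214.0], [523.0, -203.0], [465.0, -132.0], [476.0, -25.0]]
circ 596.9267578125 -89.01429748535156 138.88916015625 expected r 129.8870640350873
3 82 [210.3 188.9] [ 501.1 -160.4] r 119.5 ang -143.3 size [25. 61.]
6 20 [241.  190.5] [489.4 -75.4] r 108.4 ang 172.8 size [46.  4.]
12 378 [224.3 244.2] [686.5 -65.6] r 92.5 ang 14.6 size [256. 174.]
13 32 [262.4 204.5] [530.6  -5.5] r 106.6 ang 128.4 size [47.  6.]
15 46 [189.3 205.4] [ 575.8 -195.2] r 108.3 ang -101.3 size [ 9. 44.]
19 35 [214.  217.3] [ 603.9 -117.7] r 29.5 ang -76.3 size [13. 31.]
21 41 [263.2 226. ] [606.7  14. ] r 103.4 ang 84.6 size [ 6. 51.]
22 44 [187.1 226.9] [ 651.2 -174.4] r 101.2 ang -57.6 size [38. 10.]
23 27 [210.1 228. ] [ 642.2 -116. ] r 52.7 ang -30.8 size [30. 14.]
24 70 [208.4 243. ] [ 691.2 -105. ] r 95.6 ang -9.6 size [11. 49.]
25 40 [241.  243.3] [675.  -26.3] r 100.1 ang 38.8 size [ 6. 49.]
```

The flat strips give the panel centre at about (590.8, -87.6) with yaw -142.5°. Four independent estimates agree within 1 mm, the radius is 104 and the size is right. The sprung strips are at -142.5°, -97.5°, -52.5° and -7.5°, and strip 1 lies at -142.5° as the panel frame requires. I'll turn the tool to yaw 127.5° (45° multiples of the strips) with the jaw shut.

Request:
carry_out([
  {"xyz": [0, 0, 0], "turn": 8.5, "jaw": 1},
  {"xyz": [0, 0, 0], "turn": 8.5, "jaw": 1},
  {"xyz": [0, 0, 0], "turn": 8.5, "jaw": 1},
])

```text
time_s: 0.45
position: [328.0, 646.1, 402.9]
ee_rot: [-3.139, 0.001, 2.218]
force: [0.9, 0.1, -0.6]
opening: 43.9
```

Request:
carry_out([
  {"xyz": [-4.4, -2.08, 0.6], "turn": 0, "jaw": 1},
  {"xyz": [-4.4, -2.08, 0.6], "turn": 0, "jaw": 1},
  {"xyz": [-4.4, -2.08, 0.6], "turn": 0, "jaw": 1},
  {"xyz": [-4.4, -2.08, 0.6], "turn": 0, "jaw": 1},
  {"xyz": [-4.4, -2.08, 0.6], "turn": 0, "jaw": 1},
  {"xyz": [-4.4, -2.08, 0.6], "turn": 0, "jaw": 1},
  {"xyz": [-4.4, -2.08, 0.6], "turn": 0, "jaw": 1},
  {"xyz": [-4.4, -2.08, 0.6], "turn": 0, "jaw": 1},
])

```text
time_s: 1.25
position: [403.9, 262.4, 351.7]
ee_rot: [-3.14, -0.001, 2.225]
force: [1.3, -0.6, 0.5]
opening: -0.2
```

Request:
carry_out([
  {"xyz": [-4.4, -2.08, 0.6], "turn": 0, "jaw": 1},
  {"xyz": [-4.4, -2.08, 0.6], "turn": 0, "jaw": 1},
  {"xyz": [-4.4, -2.08, 0.6], "turn": 0, "jaw": 1},
  {"xyz": [-4.4, -2.08, 0.6], "turn": 0, "jaw": 1},
  {"xyz": [-4.4, -2.08, 0.6], "turn": 0, "jaw": 1},
])

```text
time_s: 1.75
position: [455.0, 19.6, 321.3]
ee_rot: [3.141, -0.001, 2.228]
force: [2.0, 1.0, 0.2]
opening: 0.3
```

Request:
carry_out([
  {"xyz": [-4.0, -1.5, 0.6], "turn": 0, "jaw": 1},
  {"xyz": [-4.0, -1.5, 0.6], "turn": 0, "jaw": 1},
  {"xyz": [-3.0, -1.2, 0.6], "turn": 0, "jaw": 1},
  {"xyz": [0, 0, 0], "turn": 0, "jaw": 1},
])

```text
time_s: 2.15
position: [489.8, -105.1, 301.8]
ee_rot: [-3.142, 0.001, 2.218]
force: [-0.8, 0.1, 0.1]
opening: -0.1
```

Run:
```python
from rig import *
import cv2,json
o=get_obs(); ci=camera_info("wrist"); im=camera("wrist"); cv2.imwrite("pics/wrist1.png",cv2.cvtColor(im,cv2.COLOR_RGB2BGR))
print(o['position'],o['ee_rot'],o['force'],ci)
json.dump({k:(v.tolist() if hasattr(v,'tolist') else v) for k,v in ci.items()},open('w1.json','w'))
```

```text
[ 489.7993668  -105.06517413  301.812554  ] [-3.14150961e+00  1.33677997e-03  2.21820755e+00] [-0.7944805   0.13988326  0.11717071] {'fx': 306.6366666623674, 'fy': 306.6366666623674, 'cx': 256.4568014590501, 'cy': 188.71578613411648, 'dist_coeffs': array([0.01637427, 0.        , 0.        , 0.        , 0.        ]), 'position': array([448.31382832, -49.43445077, 270.92091341]), 'rotation': array([-2.78220222e-01, -1.19437932e-04,  6.47988936e-01])}
```

View pics/wrist1.png

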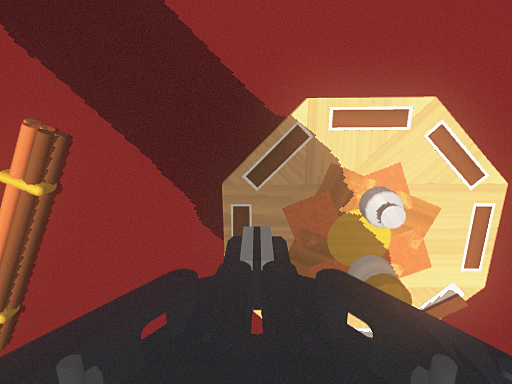

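The wrist view shows flat strips at (278,156), (370,118), (456,155) and (479,237), with the shut grey tips at (258,235). I'll use these to refine the panel pose.

```bash
cat > w.py <<'E'
from h import *
import json
ci=json.load(open('w1.json')); ci['position']=np.array(ci['position'])
im=cv2.imread('pics/wrist1.png'); hsv=cv2.cvtColor(im,cv2.COLOR_BGR2HSV).astype(int); print([hsv[y,x].tolist() for x,y in((278,156),(370,118),(456,155),(479,237),(241,215),(310,140))])
C=np.array([590.8,-87.6])
for k,a in enumerate((37.5,82.5,127.5,172.5,-142.5,-7.5)):
    a=np.radians(a); p=C+104*np.array([np.cos(a),np.sin(a)]); t=np.array([-np.sin(a),np.cos(a)]); nn=np.array([np.cos(a),np.sin(a)])
    cor=[np.r_[p+t*30*s+nn*7*q,20.5] for s,q in((1,1),(1,-1),(-1,-1),(-1,1))]
    print(np.degrees(a).round(1),proj(ci,np.array(cor)).round(0).tolist())
    cv2.polylines(im,[proj(ci,np.array(cor)).round().astype(int)],True,(255,0,0),1)
cv2.imwrite('pics/w1o.png',cv2.resize(im[80:320,200:512],None,fx=2.5,fy=2.5))
H,S,V=[hsv[...,i] for i in range(3)]
for box in ((335,113,407,123),(250,130,308,185),(430,125,485,185),(467,208,490,268)):
    x0,y0,x1,y1=box; m=np.zeros(H.shape,np.uint8)
    roi=V[y0:y1,x0:x1].astype(np.uint8)
    th,_=cv2.threshold(roi,0,255,cv2.THRESH_OTSU)
    white=(S[y0-12:y1+12,x0-12:x1+12]<70)&(V[y0-12:y1+12,x0-12:x1+12]>100)
    m[y0-12:y1+12,x0-12:x1+12]=white*255
    k,l,st,ce=cv2.connectedComponentsWithStats(m); 
    i=1+np.argmax(st[1:,4]); ys,xs=np.nonzero(l==i)
    P=toplane(ci,np.c_[xs,ys],20.3)[:,:2].astype(np.float32); r=cv2.minAreaRect(P)
    d=np.array(r[0])-C; print(st[i,4],np.round(r[0],1),np.round(r[1],1),round(r[2],1),'r',np.hypot(*d).round(1),np.degrees(np.arctan2(d[1],d[0])).round(1))
E
python3 w.py
```

```text
[[12, 133, 98], [12, 158, 176], [12, 162, 173], [10, 149, 174], [12, 141, 92], [14, 122, 163]]
37.5 [[492.0, 205.0], [476.0, 205.0], [463.0, 267.0], [479.0, 267.0]]
82.5 [[442.0, 122.0], [427.0, 135.0], [471.0, 185.0], [485.0, 174.0]]
127.5 [[332.0, 108.0], [331.0, 126.0], [407.0, 126.0], [409.0, 108.0]]
172.5 [[245.0, 175.0], [257.0, 187.0], [309.0, 136.0], [297.0, 123.0]]
-142.5 [[234.0, 268.0], [250.0, 268.0], [249.0, 206.0], [233.0, 206.0]]
-7.5 [[461.0, 293.0], [452.0, 284.0], [400.0, 323.0], [409.0, 331.0]]
620 [528.   -5.4] [65.6 18.3] 37.8 r 103.4 127.4
491 [488.2 -74.4] [65.  17.9] 82.5 r 103.5 172.7
592 [605.  15.] [18.6 65.7] 82.2 r 103.6 82.1
497 [674.  -25.3] [19.  65.4] 37.2 r 103.9 36.8
```

View pics/w1o.png

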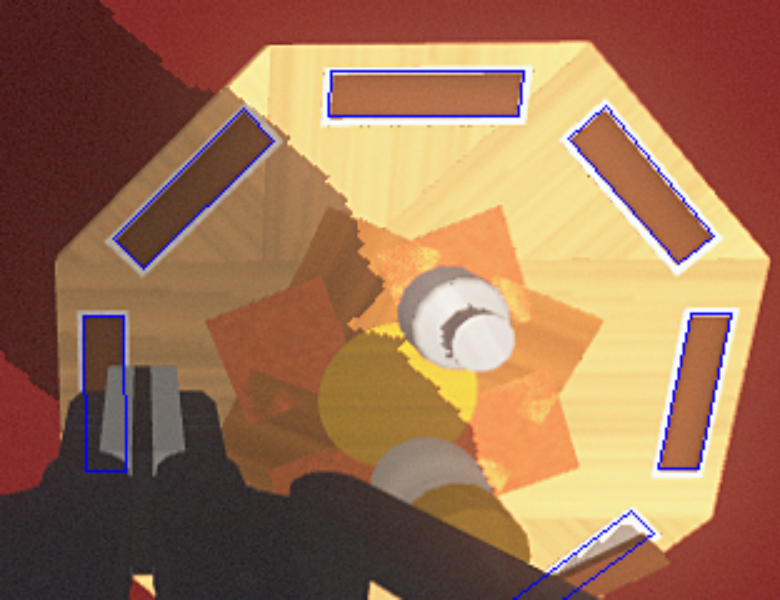

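Blue outlines match within about 1 mm. The refined centre is (591.3, -88.1), yaw -142.5°. Next I descend over strip 1's glued end.

```bash
cat > d.py <<'E'
import numpy as np
from rig import *
C=np.array([591.3,-88.1])
def pt(k,s,dn=0):
    a=np.radians(-142.5+45*(k-1)); n=np.array([np.cos(a),np.sin(a)]); t=np.array([-n[1],n[0]])
    return C+(104+dn)*n+(s-30)*t
o=get_obs(); p=o['position']; y=o['ee_rot'][2]; ex=np.array([np.cos(y),np.sin(y)]); ey=np.array([np.sin(y),-np.cos(y)])
print(o['time_s'].__round__(2),'pos',p.round(1),'tipz',(p[2]-173).round(1),'F',o['force'].round(1))
for k in range(1,5):
    for s in (0,5,30,60):
        d=pt(k,s)-p[:2]; print(k,s,'tool cm',(d@ex/10).round(2),(d@ey/10).round(2),end=' | ')
    print()
E
python3 d.py
```

```text
2.2 pos [ 489.4 -103.3  302. ] tipz 129.0 F [ 0.9 -0.6 -0.4]
1 0 tool cm -2.01 -1.38 | 1 5 tool cm -2.51 -1.38 | 1 30 tool cm -5.01 -1.36 | 1 60 tool cm -8.01 -1.35 | 
2 0 tool cm -10.24 -0.41 | 2 5 tool cm -10.59 -0.05 | 2 30 tool cm -12.35 1.72 | 2 60 tool cm -14.46 3.86 | 
3 0 tool cm -15.37 6.09 | 3 5 tool cm -15.37 6.59 | 3 30 tool cm -15.35 9.09 | 3 60 tool cm -15.33 12.09 | 
4 0 tool cm -14.4 14.32 | 4 5 tool cm -14.04 14.67 | 4 30 tool cm -12.26 16.43 | 4 60 tool cm -10.13 18.54 |
```

Request:
carry_out([
  {"xyz": [-1.1, -0.7, 4.0], "turn": 0, "jaw": 1},
  {"xyz": [-1.0, -0.6, 3.5], "turn": 0, "jaw": 1},
  {"xyz": [0, 0, 1.5], "turn": 0, "jaw": 1},
  {"xyz": [0, 0, 0], "turn": 0, "jaw": 1},
])

```text
time_s: 2.6
position: [492.8, -124.7, 210.6]
ee_rot: [3.137, 0.001, 2.224]
force: [-0.8, 0.2, 0.4]
opening: -0.0
```

```bash
python3 d.py
```

```text
2.6 pos [ 492.8 -124.7  210.6] tipz 37.6 F [-0.8  0.2  0.4]
1 0 tool cm -0.09 -0.35 | 1 5 tool cm -0.59 -0.35 | 1 30 tool cm -3.09 -0.35 | 1 60 tool cm -6.09 -0.34 | 
2 0 tool cm -8.32 0.59 | 2 5 tool cm -8.68 0.94 | 2 30 tool cm -10.44 2.71 | 2 60 tool cm -12.56 4.84 | 
3 0 tool cm -13.48 7.07 | 3 5 tool cm -13.48 7.57 | 3 30 tool cm -13.47 10.07 | 3 60 tool cm -13.47 13.07 | 
4 0 tool cm -12.54 15.3 | 4 5 tool cm -12.19 15.65 | 4 30 tool cm -10.42 17.42 | 4 60 tool cm -8.29 19.54 |
```

Request:
carry_out([
  {"xyz": [0, -0.35, 0.8], "turn": 0, "jaw": 1},
  {"xyz": [0, 0, 0.5], "turn": 0, "jaw": 1},
  {"xyz": [0, 0, 0], "turn": 0, "jaw": 1},
])

```text
time_s: 2.9
position: [490.1, -124.6, 198.3]
ee_rot: [3.136, 0.001, 2.227]
force: [-0.2, 0.6, -0.9]
opening: 0.1
```

```bash
python3 d.py|head -2
python3 - <<'E'
from rig import *
import cv2,json
im=camera("wrist"); cv2.imwrite("pics/wrist2.png",cv2.cvtColor(im,cv2.COLOR_RGB2BGR))
o=get_obs(); print(o['position'],o['force'])
E
```

```text
2.9 pos [ 490.1 -124.6  198.3] tipz 25.3 F [-0.2  0.6 -0.9]
1 0 tool cm -0.26 -0.15 | 1 5 tool cm -0.76 -0.15 | 1 30 tool cm -3.26 -0.16 | 1 60 tool cm -6.26 -0.16 | 
[ 490.14686828 -124.65795532  198.61694414] [ 0.17963702  0.32197147 -0.25834668]
```

View pics/wrist2.png

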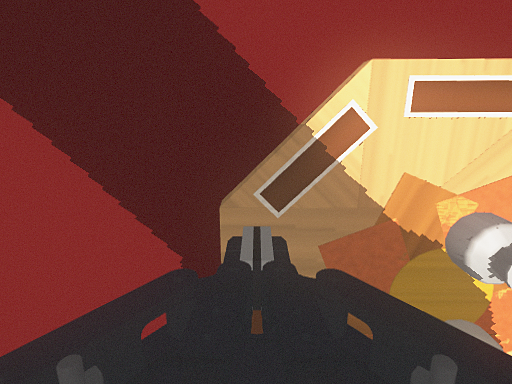

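The tips stand just over strip 1's glued end, with no contact force. I start the trace.

Request:
carry_out([
  {"xyz": [-0.3, -0.15, 0.2], "turn": 0, "jaw": 1},
  {"xyz": [-0.4, 0, 0.15], "turn": 0, "jaw": 1},
  {"xyz": [-0.5, 0, 0], "turn": 0, "jaw": 1},
])

```text
time_s: 3.25
position: [496.6, -134.8, 196.4]
ee_rot: [3.135, 0.002, 2.229]
force: [-0.7, 0.3, 0.1]
opening: -0.3
```

```bash
python3 d.py|head -2
```

```text
3.25 pos [ 496.6 -134.8  196.4] tipz 23.4 F [-0.7  0.3  0.1]
1 0 tool cm 0.94 -0.04 | 1 5 tool cm 0.44 -0.04 | 1 30 tool cm -2.06 -0.05 | 1 60 tool cm -5.06 -0.06 |
```

Request:
carry_out([
  {"xyz": [-0.2, 0, 0.2], "turn": 0, "jaw": 1},
  {"xyz": [-0.3, 0, 0.1], "turn": 0, "jaw": 1},
  {"xyz": [-0.4, 0, 0], "turn": 0, "jaw": 1},
])

```text
time_s: 3.55
position: [502.2, -142.3, 193.7]
ee_rot: [3.135, 0.001, 2.228]
force: [-2.6, 3.5, 5.8]
opening: -0.1
```

```bash
python3 d.py|head -2
```

```text
3.55 pos [ 502.2 -142.3  193.7] tipz 20.7 F [-2.6  3.5  5.8]
1 0 tool cm 1.88 -0.03 | 1 5 tool cm 1.38 -0.03 | 1 30 tool cm -1.12 -0.04 | 1 60 tool cm -4.12 -0.05 |
```

Request:
carry_out([
  {"xyz": [-0.5, 0, -0.03], "turn": 0, "jaw": 1},
  {"xyz": [-0.5, 0, 0], "turn": 0, "jaw": 1},
  {"xyz": [-0.5, 0, 0], "turn": 0, "jaw": 1},
])

```text
time_s: 3.85
position: [511.2, -154.1, 194.0]
ee_rot: [3.136, -0.002, 2.229]
force: [-1.9, 2.1, 2.5]
opening: 0.2
```

```bash
python3 d.py|head -2
```

```text
3.85 pos [ 511.2 -154.1  194. ] tipz 21.0 F [-1.9  2.1  2.5]
1 0 tool cm 3.36 -0.02 | 1 5 tool cm 2.86 -0.02 | 1 30 tool cm 0.36 -0.03 | 1 60 tool cm -2.64 -0.04 |
```

Request:
carry_out([
  {"xyz": [-0.6, 0, 0], "turn": 0, "jaw": 1},
  {"xyz": [-0.6, 0, 0.03], "turn": 0, "jaw": 1},
  {"xyz": [-0.6, 0, 0.03], "turn": 0, "jaw": 1},
  {"xyz": [0, 0, 0.05], "turn": 0, "jaw": 1},
])

```text
time_s: 4.25
position: [523.2, -169.9, 193.0]
ee_rot: [3.137, -0.003, 2.229]
force: [-1.2, 1.4, 6.4]
opening: 0.4
```

```bash
python3 d.py|head -2
```

```text
4.25 pos [ 523.2 -169.9  193. ] tipz 20.0 F [-1.2  1.4  6.4]
1 0 tool cm 5.34 0.0 | 1 5 tool cm 4.84 0.0 | 1 30 tool cm 2.34 -0.01 | 1 60 tool cm -0.66 -0.02 |
```

Request:
carry_out([
  {"xyz": [-0.5, 0, 0], "turn": 0, "jaw": 1},
  {"xyz": [0, 0, 0.04], "turn": 0, "jaw": 1},
  {"xyz": [0, 0, 0], "turn": 0, "jaw": 1},
])

```text
time_s: 4.55
position: [526.6, -174.6, 192.9]
ee_rot: [3.137, -0.004, 2.229]
force: [-4.1, 4.1, 6.7]
opening: -0.5
```

```bash
python3 d.py|head -3
```

```text
4.55 pos [ 526.6 -174.6  192.9] tipz 19.9 F [-4.1  4.1  6.7]
1 0 tool cm 5.92 0.01 | 1 5 tool cm 5.42 0.01 | 1 30 tool cm 2.92 0.0 | 1 60 tool cm -0.08 -0.01 | 
2 0 tool cm -2.31 0.91 | 2 5 tool cm -2.67 1.26 | 2 30 tool cm -4.44 3.02 | 2 60 tool cm -6.57 5.14 |
```

Strip 1 has bottomed out, with 6.7 N held at s≈59 mm. I lift about 5 mm, cross to strip 2's glued end, and take a check picture.

Request:
carry_out([
  {"xyz": [0, 0, -0.5], "turn": 0, "jaw": 1},
  {"xyz": [-1.2, 0.5, 0], "turn": 0, "jaw": 1},
  {"xyz": [-1.0, 0.4, 0], "turn": 0, "jaw": 1},
  {"xyz": [0, 0, 0.1], "turn": 0, "jaw": 1},
])

```text
time_s: 4.95
position: [549.5, -189.3, 197.6]
ee_rot: [3.135, 0.0, 2.227]
force: [0.1, 0.1, 0.9]
opening: 0.2
```

```bash
python3 d.py|head -3
python3 - <<'E'
from rig import *
import cv2,json
im=camera("wrist"); cv2.imwrite("pics/wrist3.png",cv2.cvtColor(im,cv2.COLOR_RGB2BGR))
E
```

```text
4.95 pos [ 549.5 -189.3  197.6] tipz 24.6 F [0.1 0.1 0.9]
1 0 tool cm 8.49 -0.91 | 1 5 tool cm 7.99 -0.91 | 1 30 tool cm 5.49 -0.91 | 1 60 tool cm 2.49 -0.92 | 
2 0 tool cm 0.25 0.0 | 2 5 tool cm -0.1 0.35 | 2 30 tool cm -1.87 2.12 | 2 60 tool cm -4.0 4.24 |
```

View pics/wrist3.png

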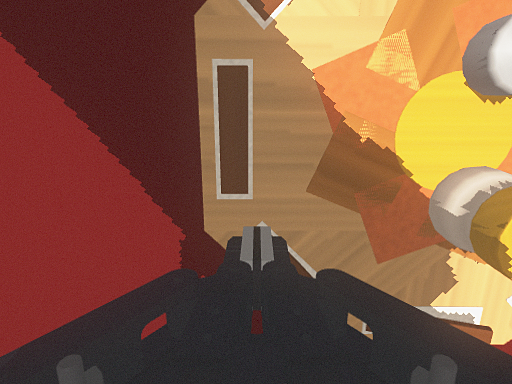

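Strip 1 at (235,130) lies flat, with an even white border on all four sides. I trace strip 2.

Request:
carry_out([
  {"xyz": [0, 0.25, 0.2], "turn": 0, "jaw": 1},
  {"xyz": [-0.2, 0.25, 0.2], "turn": 0, "jaw": 1},
  {"xyz": [-0.3, 0.3, 0], "turn": 0, "jaw": 1},
])

```text
time_s: 5.3
position: [555.1, -187.8, 192.7]
ee_rot: [-3.141, -0.007, 2.226]
force: [-6.5, 0.5, 9.6]
opening: 0.0
```

```bash
python3 d.py|sed -n '1p;3p'
```

```text
5.3 pos [ 555.1 -187.8  192.7] tipz 19.7 F [-6.5  0.5  9.6]
2 0 tool cm 0.48 -0.54 | 2 5 tool cm 0.12 -0.18 | 2 30 tool cm -1.65 1.58 | 2 60 tool cm -3.77 3.7 |
```

Slightly firm, so I ease up about 0.7 mm and go on.

Request:
carry_out([
  {"xyz": [-0.3, 0.3, -0.08], "turn": 0, "jaw": 1},
  {"xyz": [-0.35, 0.35, -0.03], "turn": 0, "jaw": 1},
  {"xyz": [-0.35, 0.35, 0], "turn": 0, "jaw": 1},
])

```text
time_s: 5.6
position: [565.1, -188.8, 193.2]
ee_rot: [-3.133, -0.015, 2.226]
force: [-5.4, 0.1, 8.2]
opening: 0.2
```

```bash
python3 d.py|sed -n '1p;3p'
```

```text
5.6 pos [ 565.1 -188.8  193.2] tipz 20.2 F [-5.4  0.1  8.2]
2 0 tool cm 1.17 -1.26 | 2 5 tool cm 0.81 -0.91 | 2 30 tool cm -0.96 0.86 | 2 60 tool cm -3.08 2.98 |
```

Request:
carry_out([
  {"xyz": [-0.3, 0.3, -0.1], "turn": 0, "jaw": 1},
  {"xyz": [-0.35, 0.35, -0.03], "turn": 0, "jaw": 1},
  {"xyz": [-0.35, 0.35, 0], "turn": 0, "jaw": 1},
])

```text
time_s: 5.9
position: [576.8, -189.9, 193.8]
ee_rot: [-3.128, -0.022, 2.226]
force: [-3.5, 0.0, 5.2]
opening: -0.5
```

```bash
python3 d.py|sed -n '1p;3p'
```

```text
5.9 pos [ 576.8 -189.9  193.8] tipz 20.8 F [-3.5  0.   5.2]
2 0 tool cm 1.96 -2.13 | 2 5 tool cm 1.6 -1.78 | 2 30 tool cm -0.16 -0.01 | 2 60 tool cm -2.29 2.11 |
```

```bash
cat >> d.py <<'E'
from scipy.spatial.transform import Rotation as R
M=R.from_euler('xyz',o['ee_rot']).as_matrix(); tip=p+173*M[:,2]; print('TIP',tip.round(1), 'rot',o['ee_rot'].round(3))
for k in range(1,5):
    d=tip[:2]-pt(k,0); u=(pt(k,60)-pt(k,0))/60; print(k,'s',(d@u).round(1),'outward',(d@np.array([u[1],-u[0]])).round(1),end=' ; ')
print()
E
python3 d.py | tail -2
```

```text
TIP [ 572.6 -188.4   20.9] rot [-3.128 -0.022  2.226]
1 s 98.2 outward -28.1 ; 2 s 24.6 outward -2.2 ; 3 s -45.9 outward -35.8 ; 4 s -71.8 outward -109.4 ;
```

Request:
carry_out([
  {"xyz": [-0.35, 0.35, -0.06], "turn": 0, "jaw": 1},
  {"xyz": [-0.35, 0.35, 0], "turn": 0, "jaw": 1},
  {"xyz": [-0.35, 0.35, 0], "turn": 0, "jaw": 1},
])

```text
time_s: 6.2
position: [591.2, -191.3, 193.6]
ee_rot: [-3.125, -0.025, 2.226]
force: [-4.4, 0.3, 6.2]
opening: -0.3
```

```bash
python3 d.py|sed -n '1p;6,7p'
```

```text
6.2 pos [ 591.2 -191.3  193.6] tipz 20.6 F [-4.4  0.3  6.2]
TIP [ 586.4 -189.6   20.7] rot [-3.125 -0.025  2.226]
1 s 107.6 outward -38.3 ; 2 s 38.4 outward -2.7 ; 3 s -35.7 outward -26.4 ; 4 s -71.3 outward -95.6 ;
```

Request:
carry_out([
  {"xyz": [-0.45, 0.25, -0.04], "turn": 0, "jaw": 1},
  {"xyz": [-0.45, 0.3, 0], "turn": 0, "jaw": 1},
  {"xyz": [-0.35, 0.35, 0], "turn": 0, "jaw": 1},
  {"xyz": [-0.3, 0.3, 0.02], "turn": 0, "jaw": 1},
])

```text
time_s: 6.6
position: [609.9, -195.6, 192.9]
ee_rot: [-3.122, -0.029, 2.227]
force: [-5.9, -0.1, 7.6]
opening: -0.1
```

```bash
python3 d.py|sed -n '1p;6,7p'
```

```text
6.6 pos [ 609.9 -195.6  192.9] tipz 19.9 F [-5.9 -0.1  7.6]
TIP [ 604.1 -193.6   20. ] rot [-3.122 -0.029  2.227]
1 s 121.5 outward -49.9 ; 2 s 56.5 outward -1.0 ; 3 s -24.1 outward -12.5 ; 4 s -73.0 outward -77.5 ;
```

Request:
carry_out([
  {"xyz": [0, 0, -0.5], "turn": 0, "jaw": 1},
  {"xyz": [0, 0, 0], "turn": 0, "jaw": 1},
])

```text
time_s: 6.8
position: [611.4, -195.5, 197.9]
ee_rot: [-3.123, -0.028, 2.227]
force: [-0.3, 0.7, -0.4]
opening: -0.1
```

```bash
python3 d.py|sed -n '1p;6,7p'
```

```text
6.8 pos [ 611.4 -195.5  197.9] tipz 24.9 F [-0.3  0.7 -0.4]
TIP [ 606.  -193.6   25. ] rot [-3.123 -0.028  2.227]
1 s 122.6 outward -51.4 ; 2 s 58.3 outward -1.4 ; 3 s -22.6 outward -11.4 ; 4 s -72.6 outward -75.7 ;
```

Request:
carry_out([
  {"xyz": [-0.6, 1.2, 0], "turn": 0, "jaw": 1},
  {"xyz": [-0.5, 1.1, 0], "turn": 0, "jaw": 1},
  {"xyz": [0, 0, 0], "turn": 0, "jaw": 1},
])

```text
time_s: 7.1
position: [639.6, -189.5, 197.3]
ee_rot: [-3.125, -0.026, 2.228]
force: [0.1, -0.9, 1.3]
opening: -0.0
```

```bash
python3 d.py|sed -n '1p;6,7p';python3 - <<'E'
from rig import *
import cv2,json
im=camera("wrist"); cv2.imwrite("pics/wrist4.png",cv2.cvtColor(im,cv2.COLOR_RGB2BGR))
E
```

```text
7.1 pos [ 639.6 -189.5  197.3] tipz 24.3 F [ 0.1 -0.9  1.3]
TIP [ 634.6 -187.6   24.3] rot [-3.125 -0.026  2.228]
1 s 135.3 outward -77.8 ; 2 s 85.9 outward -11.0 ; 3 s 3.8 outward 1.3 ; 4 s -63.0 outward -48.1 ;
```

View pics/wrist4.png

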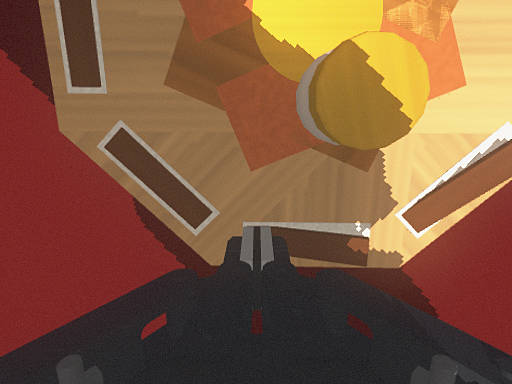

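Strip 2 at (158,178) now lies flat with an even border. Strip 3 at (310,245) and strip 4 at (465,185) are still raised, and the tips are over strip 3's glued end.

Request:
carry_out([
  {"xyz": [0.1, 0.2, 0.15], "turn": 0, "jaw": 1},
  {"xyz": [0, 0.4, 0.12], "turn": 0, "jaw": 1},
  {"xyz": [0, 0.5, 0], "turn": 0, "jaw": 1},
])

```text
time_s: 7.45
position: [646.1, -183.1, 194.1]
ee_rot: [-3.122, -0.027, 2.226]
force: [-2.8, -2.2, 4.9]
opening: -0.2
```

```bash
python3 d.py|sed -n '1p;6,7p'
```

```text
7.45 pos [ 646.1 -183.1  194.1] tipz 21.1 F [-2.8 -2.2  4.9]
TIP [ 640.6 -181.5   21.2] rot [-3.122 -0.027  2.226]
1 s 134.1 outward -86.2 ; 2 s 91.1 outward -17.8 ; 3 s 12.2 outward 0.1 ; 4 s -56.2 outward -42.9 ;
```

Request:
carry_out([
  {"xyz": [0, 0.5, -0.05], "turn": 0, "jaw": 1},
  {"xyz": [0, 0.5, -0.02], "turn": 0, "jaw": 1},
  {"xyz": [0, 0.5, -0.02], "turn": 0, "jaw": 1},
  {"xyz": [0, 0.5, -0.02], "turn": 0, "jaw": 1},
])

```text
time_s: 7.85
position: [663.6, -168.9, 194.5]
ee_rot: [-3.123, -0.027, 2.226]
force: [-0.5, 0.1, -1.6]
opening: 0.0
```

```bash
python3 d.py|sed -n '1p;6,7p'
```

```text
7.85 pos [ 663.6 -168.9  194.5] tipz 21.5 F [-0.5  0.1 -1.6]
TIP [ 658.2 -167.    21.6] rot [-3.123 -0.027  2.226]
1 s 133.3 outward -109.0 ; 2 s 106.6 outward -34.5 ; 3 s 35.0 outward -0.7 ; 4 s -39.5 outward -27.4 ;
```

Request:
carry_out([
  {"xyz": [0, 0.5, 0.04], "turn": 0, "jaw": 1},
  {"xyz": [0, 0.5, 0.04], "turn": 0, "jaw": 1},
  {"xyz": [0, 0.5, 0.04], "turn": 0, "jaw": 1},
  {"xyz": [0, 0.5, 0.05], "turn": 0, "jaw": 1},
])

```text
time_s: 8.25
position: [679.5, -157.2, 193.2]
ee_rot: [-3.12, -0.028, 2.225]
force: [-4.5, -3.0, 6.4]
opening: -0.1
```

```bash
python3 d.py|sed -n '1p;6,7p'
```

```text
8.25 pos [ 679.5 -157.2  193.2] tipz 20.2 F [-4.5 -3.   6.4]
TIP [ 673.6 -155.8   20.3] rot [-3.12  -0.028  2.225]
1 s 133.8 outward -128.1 ; 2 s 120.4 outward -47.7 ; 3 s 54.1 outward -0.2 ; 4 s -26.3 outward -13.6 ;
```

Request:
carry_out([
  {"xyz": [0, 0.4, 0.02], "turn": 0, "jaw": 1},
  {"xyz": [0, 0, 0.03], "turn": 0, "jaw": 1},
])

```text
time_s: 8.45
position: [682.9, -155.2, 193.4]
ee_rot: [-3.118, -0.027, 2.224]
force: [-1.2, 1.6, 6.0]
opening: 0.1
```

```bash
python3 d.py|sed -n '1p;6,7p'
```

```text
8.45 pos [ 682.9 -155.2  193.4] tipz 20.4 F [-1.2  1.6  6. ]
TIP [ 676.7 -153.9   20.5] rot [-3.118 -0.027  2.224]
1 s 134.2 outward -131.7 ; 2 s 123.3 outward -49.9 ; 3 s 57.7 outward 0.2 ; 4 s -24.1 outward -10.7 ;
```

Request:
carry_out([
  {"xyz": [0, 0, -0.45], "turn": 0, "jaw": 1},
  {"xyz": [0, 0, 0], "turn": 0, "jaw": 1},
])

```text
time_s: 8.65
position: [683.7, -154.6, 198.2]
ee_rot: [-3.119, -0.027, 2.225]
force: [0.9, -0.3, 0.9]
opening: 0.0
```

```bash
python3 d.py|sed -n '1p;5,7p'
```

```text
8.65 pos [ 683.7 -154.6  198.2] tipz 25.2 F [ 0.9 -0.3  0.9]
4 0 tool cm 1.43 1.96 | 4 5 tool cm 1.78 2.31 | 4 30 tool cm 3.55 4.08 | 4 60 tool cm 5.67 6.2 | 
TIP [ 677.7 -153.3   25.3] rot [-3.119 -0.027  2.225]
1 s 134.3 outward -132.8 ; 2 s 124.1 outward -50.6 ; 3 s 58.8 outward 0.3 ; 4 s -23.4 outward -9.9 ;
```

Request:
carry_out([
  {"xyz": [0.6, 1.3, 0], "turn": 0, "jaw": 1},
  {"xyz": [0.5, 1.2, 0], "turn": 0, "jaw": 1},
  {"xyz": [0, 0, 0], "turn": 0, "jaw": 1},
])

```text
time_s: 8.95
position: [698.3, -127.8, 197.8]
ee_rot: [-3.12, -0.027, 2.225]
force: [-0.1, 0.5, 0.3]
opening: 0.0
```

```bash
python3 d.py|sed -n '1p;6,7p';python3 - <<'E'
from rig import *
import cv2,json
im=camera("wrist"); cv2.imwrite("pics/wrist5.png",cv2.cvtColor(im,cv2.COLOR_RGB2BGR))
E
```

```text
8.95 pos [ 698.3 -127.8  197.8] tipz 24.8 F [-0.1  0.5  0.3]
TIP [ 692.4 -126.3   24.9] rot [-3.12  -0.027  2.225]
1 s 121.9 outward -161.0 ; 2 s 135.3 outward -79.3 ; 3 s 87.0 outward -12.1 ; 4 s 5.3 outward 1.3 ;
```

View pics/wrist5.png

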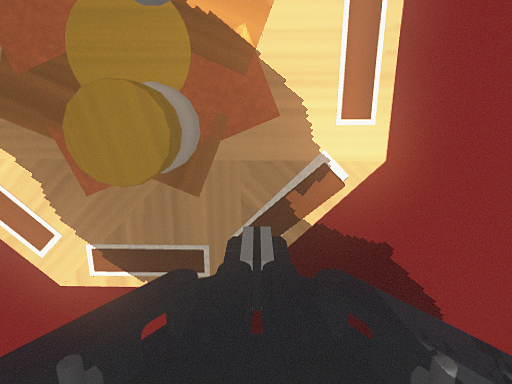

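Strip 3 at (150,260) is flat with an even border. Strip 4 at (310,190) is raised at its far end, near (335,165). I trace strip 4.

Request:
carry_out([
  {"xyz": [-0.15, -0.3, 0.15], "turn": 0, "jaw": 1},
  {"xyz": [0.25, 0.2, 0.15], "turn": 0, "jaw": 1},
  {"xyz": [0.35, 0.35, 0], "turn": 0, "jaw": 1},
])

```text
time_s: 9.3
position: [696.8, -124.7, 194.6]
ee_rot: [-3.118, -0.026, 2.224]
force: [-0.5, -0.6, 0.2]
opening: -0.1
```

```bash
python3 d.py|sed -n '1p;6,7p'
```

```text
9.3 pos [ 696.8 -124.7  194.6] tipz 21.6 F [-0.5 -0.6  0.2]
TIP [ 690.8 -123.6   21.7] rot [-3.118 -0.026  2.224]
1 s 118.7 outward -161.4 ; 2 s 133.3 outward -81.8 ; 3 s 87.4 outward -15.3 ; 4 s 7.8 outward -0.7 ;
```

Request:
carry_out([
  {"xyz": [0.35, 0.35, 0.04], "turn": 0, "jaw": 1},
  {"xyz": [0.35, 0.35, 0.02], "turn": 0, "jaw": 1},
  {"xyz": [0.35, 0.35, 0], "turn": 0, "jaw": 1},
])

```text
time_s: 9.6
position: [698.5, -110.3, 194.2]
ee_rot: [-3.118, -0.025, 2.222]
force: [0.4, 0.0, 0.5]
opening: -0.3
```

```bash
python3 d.py|sed -n '1p;6,7p'
```

```text
9.6 pos [ 698.5 -110.3  194.2] tipz 21.2 F [0.4 0.  0.5]
TIP [ 692.6 -109.4   21.4] rot [-3.118 -0.025  2.222]
1 s 108.6 outward -171.4 ; 2 s 133.2 outward -96.1 ; 3 s 97.4 outward -25.4 ; 4 s 22.1 outward -0.8 ;
```

Request:
carry_out([
  {"xyz": [0.35, 0.4, 0.05], "turn": 0, "jaw": 1},
  {"xyz": [0.4, 0.4, 0.03], "turn": 0, "jaw": 1},
  {"xyz": [0.4, 0.4, 0.02], "turn": 0, "jaw": 1},
  {"xyz": [0.4, 0.4, 0.02], "turn": 0, "jaw": 1},
])

```text
time_s: 10.0
position: [702.3, -87.7, 193.9]
ee_rot: [-3.117, -0.023, 2.221]
force: [-0.3, -3.0, 4.1]
opening: -0.4
```

```bash
python3 d.py|sed -n '1p;6,7p'
```

```text
10.0 pos [702.3 -87.7 193.9] tipz 20.9 F [-0.3 -3.   4.1]
TIP [696.5 -87.1  21. ] rot [-3.117 -0.023  2.221]
1 s 93.3 outward -188.1 ; 2 s 134.2 outward -118.7 ; 3 s 114.1 outward -40.7 ; 4 s 44.7 outward 0.2 ;
```

Request:
carry_out([
  {"xyz": [0.4, 0.4, 0.03], "turn": 0, "jaw": 1},
  {"xyz": [0.4, 0.4, 0.04], "turn": 0, "jaw": 1},
  {"xyz": [0.1, 0.1, 0.04], "turn": 0, "jaw": 1},
])

```text
time_s: 10.3
position: [704.4, -73.7, 193.3]
ee_rot: [-3.118, -0.022, 2.221]
force: [-0.9, -4.6, 6.8]
opening: 0.3
```

```bash
python3 d.py|sed -n '1p;6,7p'
```

```text
10.3 pos [704.4 -73.7 193.3] tipz 20.3 F [-0.9 -4.6  6.8]
TIP [698.8 -73.3  20.4] rot [-3.118 -0.022  2.221]
1 s 83.7 outward -198.3 ; 2 s 134.6 outward -132.7 ; 3 s 124.3 outward -50.3 ; 4 s 58.7 outward 0.6 ;
```

Strip 4 has bottomed out at s≈59 mm with 6.8 N. I lift straight up and look before going clear.

Request:
carry_out([
  {"xyz": [0, 0, -1.0], "turn": 0, "jaw": 1},
  {"xyz": [0, 0, -4], "turn": 0, "jaw": 1},
  {"xyz": [0, 0, -4.5], "turn": 0, "jaw": 1},
  {"xyz": [0, 0, -4.5], "turn": 0, "jaw": 1},
  {"xyz": [0, 0, 0], "turn": 0, "jaw": 1},
])

```text
time_s: 10.8
position: [709.0, -68.1, 336.4]
ee_rot: [-3.116, -0.031, 2.226]
force: [0.5, 0.3, 0.2]
opening: -0.2
```

Run:
```python
from rig import *
import cv2
for n in ("scene","wrist","top"):
    im=camera(n); cv2.imwrite(f"pics/{n}6.png",cv2.cvtColor(im,cv2.COLOR_RGB2BGR))
a=cv2.imread('pics/scene6.png')[175:265,170:285]; cv2.imwrite('pics/scene6c.png',cv2.resize(a,None,fx=6,fy=6,interpolation=cv2.INTER_CUBIC))
```

```text
(no output)
```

View pics/scene6c.png

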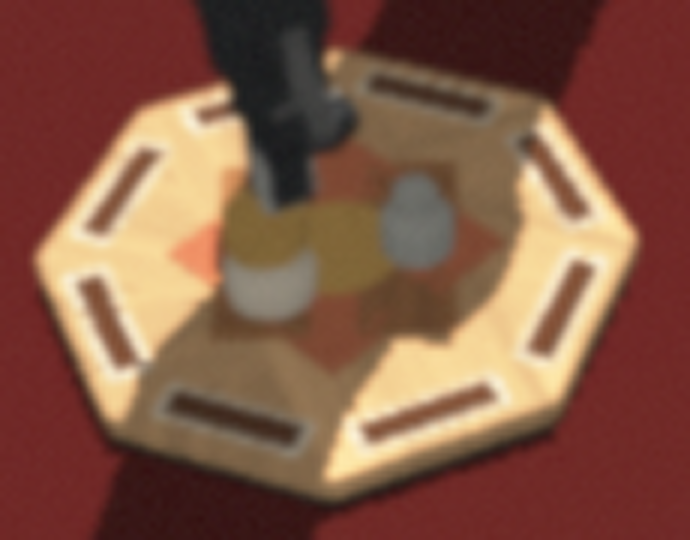

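View pics/wrist6.png

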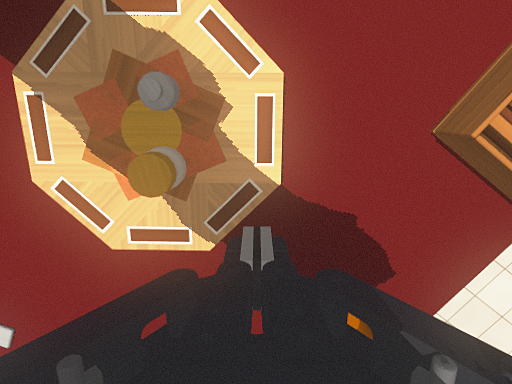

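All eight strips have even white borders in both views: strip 4 at (233,207), strip 3 at (159,235), strip 2 at (82,204) and strip 1 at (38,128) in the wrist view. The jar and weight have not moved. The tips are about 140 mm above the panel, touching nothing.

Run:
```python
from rig import *
print(get_obs()['qd'].round(3)); print(hand_in())
```

```text
[ 0.004  0.029  0.002  0.017  0.002 -0.006 -0.   ]
the job is handed in; nothing more can be done
None
```

All four sprung strips are pressed flat and the job is handed in. I traced strips 1, 2, 3 and 4 counter-clockwise in one pass with the jaws shut, each from its glued end to its raised end. At about 11 s it was well inside the 42 s limit.

**Height:** The fingertips rose only about 5 mm above the panel when crossing between strips, and I lifted clear only after strip 4 was down.

**Force:** Each strip ended hard against its stop under 6 to 8 N. The highest reading was 9.6 N, at the start of strip 2, which was firmer than I meant, so I eased off.

**Checks:** The last scene and wrist pictures show even borders round all four strips, and the jar and weight standing where they were. The scene view of strip 1 was partly hidden by the gripper. I saved a last top view but did not look at it, and the other bystanders were not measured again. The fingertips stopped about 140 mm above the panel, with the force reading at noise level.

**Not as planned:** The tool tilted by about 0.03 rad from friction while tracing strip 2, and the moves could not correct it. I allowed for it when placing the tip on strips 3 and 4.

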